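Close up the packed lunch box

ROBOT

A 7-joint arm with a two-finger parallel gripper is mounted at the origin on the work surface. World frame = base frame: x ahead of the robot, y to its left, z up, the work surface at z = 0. Lengths are in mm, angles in rad, forces in N, time in s.
With the tool pointing down it reaches from about 400 to 875 mm from the base axis. Payload 19.3 kg.
Tool frame: the origin (TCP) lies between the finger pads; the fingertips stand 19 mm ahead of it and the grasp point (between the pads) is the TCP; z points along the fingers, y is the line along which they close (so a half turn about z gives the same grasp; the last joint's range is limited). The gripper opens to 85 mm and grips with 20 to 120 N. Pads are 22 mm wide; open, the fingers measure 114 mm over their backs; the gripper's body (76 mm by 85 mm) begins 54 mm behind the grasp point. The pads swing forward as they close: fully open they stand 13 mm farther back than shut.
Start: joints at [-1.181, 0.521, -0.036, 1.599, 0.021, 1.021, -0.113], TCP at [277.372, 560.071, 250.291] pointing down, gripper open.
Joint ranges: [-2.91, 2.91], [-0.3, 2.13], [-1.5, 1.42], [0.17, 2.43], [-1.26, 4.41], [0.16, 1.93], [-2.52, 2.52]. Speed limits (rad/s): [1.89, 1.89, 2.39, 2.39, 3.01, 3.01, 3.01].

INTERFACE

Orientations are given as a 3x3 rotation matrix whose columns are the frame's x, y, z axes.
In Python, from plant import manip gives the robot as it stands. Calls block until the motion is done:
- manip.movep(position, orientation): joint-space move of the TCP to a pose.
- manip.move_l(position, rot=None, speed=150): straight line of the TCP; rot=None keeps the orientation; speed is the mean speed in mm/s.
- manip.move_joints(angles): joint-space move.
- manip.set_gripper(opening, strength=None): finger opening in mm; strength is the grip in N (None keeps the last); returns when the fingers have stopped.
- manip.wait(seconds).
- manip.inverse_kinematics(position, orientation): joint angles nearest the present ones, or None.
- manip.get_state(): the state.
- manip.camera(name): name is "scene" or "top" or "wrist"; returns the picture (480x640x3 uint8, blue, green, red); there is no depth.
- manip.camera_info(name): a dict with "fx", "fy", "cx", "cy" (pixels), "rvec" (rotation vector, rad) and "tvec" (3), from world to camera coordinates, as OpenCV has them; the wrist camera has in their place "T_tool_cam" (4x4, takes a point from camera to tool coordinates, whose origin is the TCP and whose axes are the flange's). Camera axes: x right, y down, z forward; pixel columns grow to the right and rows downward; lengths in mm; the calibration is good to about 2 mm. A picture is of the moment at which its call begins: read the wrist's pose just before it. camera_info takes no time and is no camera call.
A pose or a line that the arm cannot do raises manip.Unreachable and nothing moves.
- manip.close_job(): hands the job in; it is judged then, once.
The state is a dict: "t": time; "qpos": joint angles; "qd": joint speeds; "joint_torque": joint torques, N m; "ee_pos": TCP position; "eef_rot": TCP orientation; "ft_force": force on the tool from outside, world axes, zero at the start; "moment": the same for the moment, N m; "opening": finger opening in mm; "grip_force": force on a finger pad.
Only numpy, scipy, OpenCV 4.12 (cv2) and the standard library are available. Lean on these libraries where they do the work, as an engineer would, in place of code of your own. Each camera call takes 0.05 s, during which the arm holds its last target. There are 200 camera calls.

TASK

Pack and close the steel lunch box: put the blue snack tin in it, lying flat and right way up, then take the lid from the sloping wooden stand and seat it properly on the box. Finally swing the red wire bail over the lid until it is fully down, and leave the mug, the jar and the spatula where they are.

Things in the scene. Friction and masses are not known exactly. Their poses are not given: they have to be found in the camera images.
- box: Open steel lunch box, outside 120 (x) x 190 (y) x 58 mm high, walls and floor 4 mm thick, on a thin black mat; it cannot be moved. Origin: centre of its underside, on the counter. x points away from its front (the side nearer the robot) to its back, where the bail is hinged; z up.
- lid: Loose steel lid, 0.3 kg: plate 120 (x) x 190 (y) x 6 mm, under it a grey lip 104 x 174 mm, 8 mm deep, fitting inside the box walls with 4 mm to spare all round. Origin: centre of the plate's underside (rests on the box rim, 58 mm above the box's origin), z out of its top. Starts on the stand, tilted 30 degrees, top facing up and away from the robot. Either way round on the box is right.
- lid_handle (a point): Centre of the lid's handle bar: a square bar 14 (x) x 100 (y) x 14 (z) mm along the lid's y, its centre 40 mm above the lid's origin, carried on two posts at y = +-42 mm, with 27 mm free between bar and plate. Axes as lid.
- stand: Fixed light-wood drying stand, 200 mm wide, its board sloping down away from the robot at 30 degrees, 150 mm long, with a low ledge at the lower edge. Origin: on the counter below the middle of the board, whose face is 70 mm above it; x points horizontally down-slope, away from the robot.
- tin: Closed blue snack tin with a white band and a yellow panel on top, 95 (x) x 50 (y) x 36 mm high, about 0.2 kg, loose on the counter. Origin: centre of its underside, z up.
- bail (a joint): Angle of the red wire bail, rad: 0 = fully down over the lid (arms level), 1.57 = upright, at most 2.0; starts open, leaning back. A stiff hinge: it stays where it is left. It can only come fully down when the lid is seated.
- bail_bar (a point): Middle of the bail's cross bar: round, 10 mm thick, 140 mm long along the box's y, 164 mm from the hinge line. Two 8 mm thick arms at y = +-70 mm join it to the hinge. When down it is level, 30 mm in front of the lid's front edge and 69 mm above the counter.
- bail_hinge (a point): Point on the bail's hinge line (along the box's y), at x = 74, y = 0, z = 69 mm in the box's frame. Axes as box. The bar moves from above it towards the box's -x and down.
- mug: Bystander: blue mug, 80 mm across, 90 mm high; origin at its underside.
- jar: Bystander: amber jar with brass cap, 68 mm across, 85 mm high; origin at its underside.
- spatula: Bystander: wooden-handled spatula lying on the counter; origin at its underside.

How it is judged:
By the outcome, as a careful person would: the job done as asked, in the order asked, and still so for the second after the job is handed in, with the robot touching nothing.
It also fails if it takes over 72 s, if anything falls off the work surface, if the arm or the gripper's body presses on something with over 40 N, if the wrist force passes 120 N, or if a joint passes its speed limit or range.

## Working session

There is one attempt and no reset: what is moved stays moved. The work goes in short steps, each a Python script; the robot and the scene stay as the last script left them, time stands still between calls to the robot, and variables do not carry over. Pictures are saved under pics/ and viewed, at most 10 in all, crops included, and the job is handed in when it is done.

```bash
ls; mkdir -p pics; python3 - <<'E'
from plant import manip
import cv2
for n in("scene","top"):
    cv2.imwrite(f"pics/{n}0.png",manip.camera(n)); print(n,manip.camera_info(n))
print(manip.camera_info("wrist"))
s=manip.get_state();print(s)
E
```

```text
pics
scene {'fx': 540.6229094210966, 'fy': 540.6229094210966, 'cx': 315.93736704319036, 'cy': 240.78787075602946, 'rvec': array([ 0.84807763,  2.43284751, -1.24591202]), 'tvec': array([ 430.07935268, -130.18360757, 1764.28659463])}
top {'fx': 436.56829338382937, 'fy': 436.56829338382937, 'cx': 314.068896222008, 'cy': 245.8884115329285, 'rvec': array([ 2.21136588, -2.18219216,  0.10813274]), 'tvec': array([ -16.16839816,  550.58871121, 1144.14750327])}
{'fx': 370.7660030805331, 'fy': 370.7660030805331, 'cx': 319.03896724525214, 'cy': 238.90407043429659, 'T_tool_cam': array([[ 7.19689868e-04, -9.55521705e-01, -2.94919911e-01,
         7.51044709e+01],
       [ 9.99999695e-01,  5.98348762e-04,  5.01676604e-04,
         2.08612482e-02],
       [-3.02897920e-04, -2.94920182e-01,  9.55521844e-01,
        -1.23484803e+02],
       [ 0.00000000e+00,  0.00000000e+00,  0.00000000e+00,
         1.00000000e+00]])}
{'t': 0.1, 'qpos': array([-1.18118798,  0.52197422, -0.03635855,  1.59995277,  0.02121013,
        1.02110476, -0.11278054]), 'qd': array([ 0.00035019, -0.00153028,  0.00070763, -0.00178204, -0.00035075,
        0.0011218 ,  0.00012992]), 'joint_torque': array([ 4.39529802e-03, -9.28482771e+01,  1.98474884e+00, -3.70535481e+01,
        1.82820938e-02,  5.29607016e-03, -1.96816131e-05]), 'ee_pos': array([277.24802203, 559.819055  , 249.76994669]), 'eef_rot': array([[-8.96155680e-01,  4.43739600e-01, -4.06420205e-04],
       [ 4.43739781e-01,  8.96155155e-01, -9.72257668e-04],
       [-6.72136673e-05, -1.05163904e-03, -9.99999445e-01]]), 'ft_force': array([-0.9541089 ,  0.71851841,  0.69552952]), 'moment': array([-0.03688256,  0.00047621, -0.04089135]), 'grip_force': 0.0, 'opening': 85.22018117416454}
```

View pics/scene0.png

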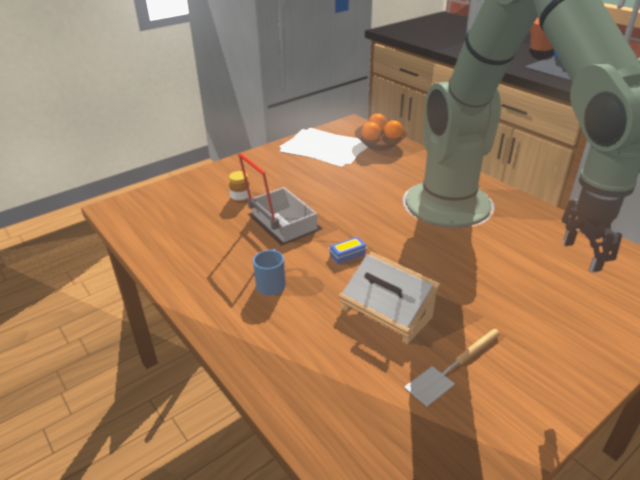

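View pics/top0.png

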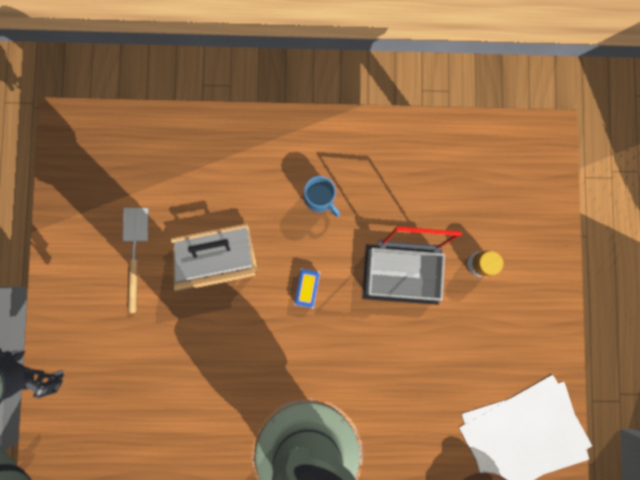

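The scene view shows the box with the bail (bar at about (255,165)), the tin (348,250), the lid on the stand (390,290), the mug, the jar and the spatula. In the top view the box is at (405,273), the bail bar at (428,232), the tin at (307,289), the lid handle at (210,247), the mug at (320,195) and the jar at (488,263).

```bash
cat > h.py <<'E'
from plant import manip
import cv2, numpy as np
def cam(n):
    """image, K, world-from-camera R, camera centre"""
    i=manip.camera_info(n); s=manip.get_state(); im=manip.camera(n)
    K=np.array([[i["fx"],0,i["cx"]],[0,i["fy"],i["cy"]],[0,0,1]])
    if n=="wrist":
        T=np.eye(4); T[:3,:3]=s["eef_rot"]; T[:3,3]=s["ee_pos"]; T=T@i["T_tool_cam"]
        return im,K,T[:3,:3],T[:3,3]
    R=cv2.Rodrigues(i["rvec"])[0].T
    return im,K,R,-R@np.ravel(i["tvec"])
def ray(c,px):
    px=np.atleast_2d(px).astype(float)
    d=np.c_[px,np.ones(len(px))]@np.linalg.inv(c[1]).T@c[2].T
    return d
def onplane(c,px,z):
    d=ray(c,px); return c[3]+d*((z-c[3][2])/d[:,2])[:,None]
def mask(im,lo,hi):
    return cv2.inRange(cv2.cvtColor(im,cv2.COLOR_BGR2HSV),np.array(lo),np.array(hi))
def big(m):
    cs,_=cv2.findContours(m,cv2.RETR_EXTERNAL,cv2.CHAIN_APPROX_NONE)
    return max(cs,key=cv2.contourArea)
def tri(c1,p1,c2,p2):
    d1,d2=ray(c1,p1)[0],ray(c2,p2)[0]
    s=np.linalg.lstsq(np.c_[d1,-d2],c2[3]-c1[3],rcond=None)[0]
    a,b=c1[3]+s[0]*d1,c2[3]+s[1]*d2
    return (a+b)/2,np.linalg.norm(a-b)
def down(yaw):
    "tool down, tool y (closing line) at angle yaw in world xy"
    y=np.array([np.cos(yaw),np.sin(yaw),0]); z=np.array([0,0,-1.])
    return np.c_[np.cross(y,z),y,z]
E
python3 - <<'E'
from h import *
c=cam("top")
for n,p,z in(("tin",(307,289),36),("box",(405,273),58),("handle",(210,247),110),("mug",(320,195),90),("jar",(489,263),85),("bar",(428,232),230),("standcorners",[(172,238),(247,227),(256,264),(176,288)],70)):
    print(n,onplane(c,p,z).round())
for y in(0.0,np.pi/2): print(manip.inverse_kinematics([420,100,300],down(y)), manip.inverse_kinematics([480,-250,330],down(y)))
E
```

```text
tin [[437.   9.  36.]]
box [[ 481. -244.   58.]]
handle [[538. 248. 110.]]
mug [[675. -20.  90.]]
jar [[ 509. -452.   85.]]
bar [[ 570. -254.  230.]]
standcorners [[562. 353.  70.]
 [593. 164.  70.]
 [499. 139.  70.]
 [436. 338.  70.]]
[-0.73159238  0.1533484   0.40957886  2.03028276 -0.07372004  0.97173791
 -0.28468847] [-0.28987164  0.44125621  0.93518438  1.75151547 -0.38672569  1.14622069
  0.76277181]
[-0.49136539  0.14803742  0.13551677  2.0200945  -0.02407879  0.9749332
  1.22699864] [-0.1693049   0.38090008  0.73565932  1.74679715 -0.28056755  1.12197635
  2.22471218]
```

```bash
python3 - <<'E'
from h import *
import pickle
D={}
for n,p in(("stand",(480,245,320)),("tin",(420,30,300)),("box",(450,-245,330))):
    manip.movep(p,down(np.pi/2)); manip.wait(.2); D[n]=cam("wrist")
D["top"]=cam("top");D["scene"]=cam("scene")
pickle.dump(D,open("D.pkl","wb")); print(manip.get_state()["t"])
cv2.imwrite("pics/w1.png",np.vstack([np.hstack([cv2.resize(D[n][0],(400,300)) for n in("stand","tin")]),np.hstack([cv2.resize(D["box"][0],(400,300)),np.zeros((300,400,3),np.uint8)])]))
E
```

```text
4.3917
```

View pics/w1.png

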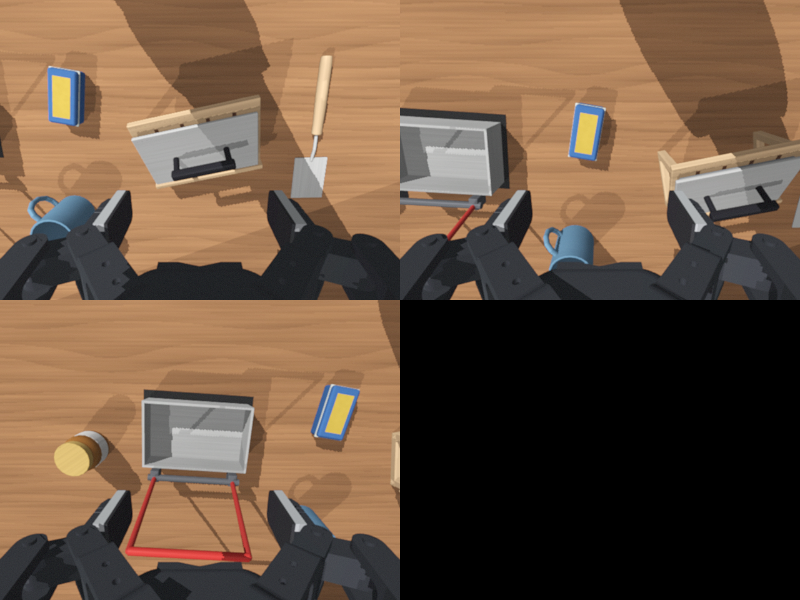

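```bash
cat > m.py <<'E'
from h import *
import pickle
D=pickle.load(open("D.pkl","rb"))
def roi(m,x0,y0,x1,y1):
    o=np.zeros_like(m); o[y0:y1,x0:x1]=m[y0:y1,x0:x1]; return o
# tin
c=D["tin"]; k=big(roi(mask(c[0],(20,80,120),(35,255,255)),260,150,360,270))
w=onplane(c,k[:,0],36); r=cv2.minAreaRect(w[:,:2].astype(np.float32)); print("tin yellow",r, cv2.boxPoints(r).round(1).tolist())
# lid
c=D["stand"]; m=roi(mask(c[0],(0,0,70),(180,60,255)),190,140,430,320)
k=cv2.convexHull(big(cv2.morphologyEx(m,cv2.MORPH_OPEN,np.ones((3,3)))))
q=cv2.approxPolyN(k,4,ensure_convex=True)[0] if hasattr(cv2,"approxPolyN") else None
print("lid quad",q.tolist()); v1=c[0].copy(); cv2.polylines(v1,[q.astype(int)],1,(0,255,0),1)
# box
c=D["box"]; m=roi(mask(c[0],(0,0,60),(180,50,255)),210,140,420,330)
k=big(m); q2=cv2.approxPolyN(cv2.convexHull(k),4,ensure_convex=True)[0]
print("box quad",q2.tolist(),onplane(c,q2,58).round(1).tolist()); v2=c[0].copy(); cv2.polylines(v2,[q2.astype(int)],1,(0,255,0),1)
# bail bar: red
k=big(mask(c[0],(0,150,80),(8,255,255))|mask(c[0],(172,150,80),(180,255,255)));print("red bb",cv2.boundingRect(k))
t=D["top"];k=big(mask(t[0],(0,150,80),(8,255,255))|mask(t[0],(172,150,80),(180,255,255)));print("red top",cv2.boundingRect(k))
z=lambda v,a:cv2.resize(v[a[1]:a[1]+160,a[0]:a[0]+240],(800,534),interpolation=cv2.INTER_CUBIC)
cv2.imwrite("pics/v1.png",z(v1,(195,145))); cv2.imwrite("pics/v2.png",cv2.resize(v2[140:440,190:430],(480,600),interpolation=cv2.INTER_CUBIC))
E
python3 m.py
```

```text
tin yellow ((437.27923583984375, 7.68756103515625), (29.255949020385742, 69.30953216552734), 80.32685852050781) [[400.70001220703125, -0.8999999761581421], [469.0, -12.600000381469727], [473.8999938964844, 16.299999237060547], [405.6000061035156, 27.899999618530273]]
lid quad [[414, 263], [250, 295], [207, 220], [412, 177]]
box quad [[408, 166], [391, 299], [227, 289], [226, 154]] [[416.8, -150.2, 58.0], [571.1, -158.8, 58.0], [558.6, -350.6, 58.0], [404.9, -340.8, 58.0]]
red bb (200, 284, 203, 136)
red top (383, 226, 80, 21)
```

View pics/v1.png

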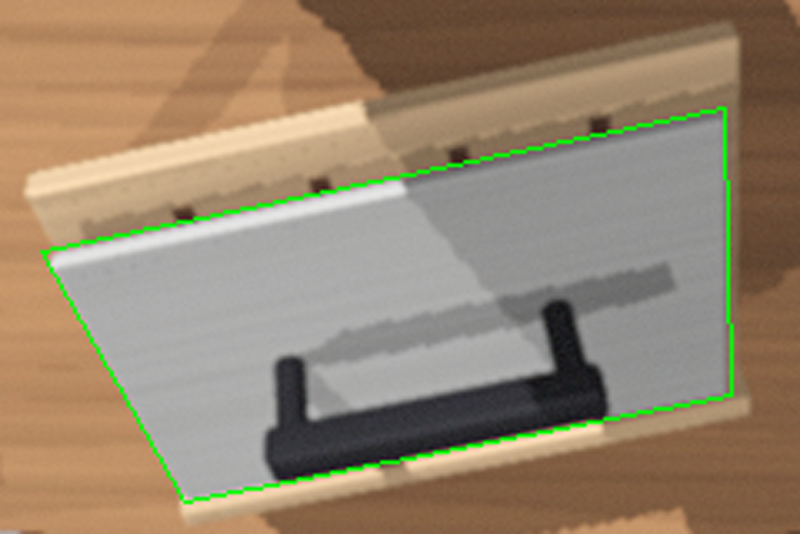

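View pics/v2.png

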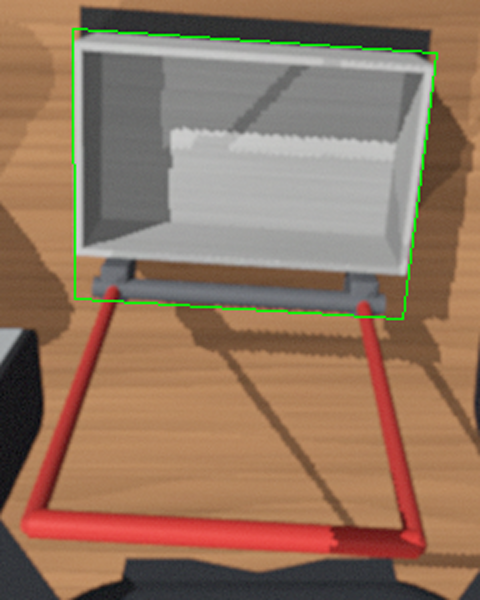

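The lid crop gives plate-top corners at (52,268), (724,121), (731,394) and (183,500). The box crop gives outer rim corners at (78,42), (434,66), (404,273) and (76,255), with the bail bar running from (28,523) to (422,543).

```bash
cat > m2.py <<'E'
from h import *
import pickle
from scipy.optimize import least_squares
D=pickle.load(open("D.pkl","rb"))
def unc(p,s,o): return (np.array(p,float)+.5)/s-.5+np.array(o)
def proj(c,P):
    q=(P-c[3])@c[2]@c[1].T; return q[:,:2]/q[:,2:]
def rz(a): return cv2.Rodrigues(np.array([0,0,a]))[0]
def ry(a): return cv2.Rodrigues(np.array([0,a,0.]))[0]
# box
cb=D["box"]; px=unc([(78,42),(434,66),(404,273),(76,255)],2,(190,140))
W=onplane(cb,px,58)
print("box sides",[np.linalg.norm(W[i]-W[i-1]).round(1) for i in range(4)])
L=np.array([(-60,-95,58),(-60,95,58),(60,95,58),(60,-95,58.)])
fb=least_squares(lambda v:(proj(cb,L@rz(v[2]).T+[v[0],v[1],0])-px).ravel(),[480,-245,0])
print("box",fb.x.round(4),"res",np.abs(fb.fun).max())
bx=fb.x; B=rz(bx[2])
# bail
o=B.T@(cb[3]-[bx[0],bx[1],0])
for p,y in(((28,523),-68),((422,543),68)):
    d=B.T@ray(cb,unc(p,2,(190,140)))[0]; q=o+d*(y-o[1])/d[1] if 0 else None
    # intersect with hinge circle in box xz
    f=lambda t:np.hypot(*(o+d*t)[[0,2]]-np.array([74,69]))-164 if False else np.hypot((o+d*t)[0]-74,(o+d*t)[2]-69)-164
    from scipy.optimize import brentq
    ts=np.linspace(50,900,400); fv=[f(t) for t in ts]
    for a,b,u,v in zip(ts,ts[1:],fv,fv[1:]):
        if u*v<0:
            q=o+d*brentq(f,a,b); print("bail cand",q.round(1),"ang",np.arctan2(q[2]-69,74-q[0]).round(3))
# lid: tilt fixed 30 deg, free x,y,z,yaw ; board slopes down away => x axis dips
cl=D["stand"]; pl=unc([(52,268),(724,121),(731,394),(183,500)],800/240,(195,145))
Q=np.array([(-60,-95,6),(-60,95,6),(60,95,6),(60,-95,6.)])
for tilt in(0,1):
    g=lambda v:(proj(cl,Q@(rz(v[3])@ry(v[4] if tilt else np.pi/6)).T+v[:3])-pl).ravel()
    fl=least_squares(g,[520,250,80,.1,.52]); print("lid",fl.x.round(3),"res",np.abs(fl.fun).max().round(2))
    R=rz(fl.x[3])@ry(np.pi/6); print("handle",(R@[0,0,40]+fl.x[:3]).round(1))
    if not tilt:
        np.savez("pose.npz",box=bx,lid=fl.x[:4])
        for n in("top","scene"):
            v=D[n][0].copy()
            for P in(Q@R.T+fl.x[:3],np.array([(0,-50,40),(0,50,40.)])@R.T+fl.x[:3],L@B.T+[bx[0],bx[1],0]):
                for p in proj(D[n],P): cv2.circle(v,tuple(int(round(a*8)) for a in p),8,(0,255,0),-1,shift=3)
            if n=="top": a=v[215:315,150:470]
            else: a=v[150:350,230:450]
            cv2.imwrite(f"pics/ck_{n}.png",cv2.resize(a,None,fx=2.5,fy=2.5,interpolation=cv2.INTER_CUBIC))
t=cv2.imread("pics/ck_top.png");s=cv2.imread("pics/ck_scene.png");s=s[:350]
o=np.zeros((t.shape[0]+s.shape[0],800,3),np.uint8);o[:t.shape[0],:t.shape[1]]=t;o[t.shape[0]:,:s.shape[1]]=s;cv2.imwrite("pics/ck.png",o)
E
python3 m2.py
```

```text
box sides [np.float64(120.0), np.float64(187.8), np.float64(118.6), np.float64(188.5)]
box [ 4.774823e+02 -2.491454e+02 -6.540000e-02] res 1.5553406977992097
bail cand [ 94.2 -71.8 231.7] ang 1.694
bail cand [ 238.  -123.1   69.6] ang 3.138
bail cand [ 93.3  71.6 231.9] ang 1.689
bail cand [238.  125.7  68. ] ang -3.135
lid [5.20993e+02 2.47464e+02 7.44880e+01 2.17000e-01 5.20000e-01] res 1.33
handle [540.5 251.8 109.1]
lid [5.20899e+02 2.47455e+02 7.46650e+01 2.17000e-01 5.28000e-01] res 1.36
handle [540.4 251.8 109.3]
```

View pics/ck.png

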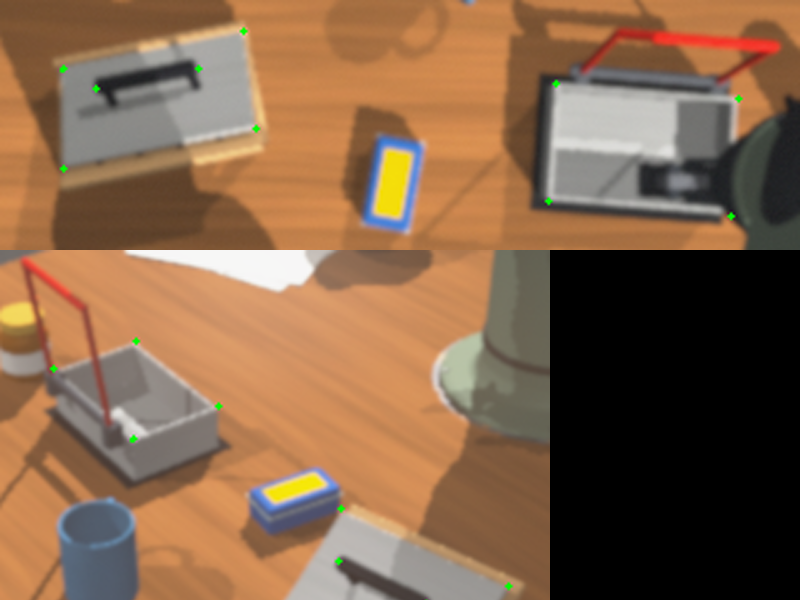

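The projected corners match the top and scene views, so I can start with the tin.

```bash
cat >> h.py <<'E'
def rz(a): return cv2.Rodrigues(np.array([0,0,float(a)]))[0]
def ry(a): return cv2.Rodrigues(np.array([0,float(a),0]))[0]
P=np.load("pose.npz") if __import__("os").path.exists("pose.npz") else None
def B(x,y,z): return rz(P["box"][2])@[x,y,z]+[P["box"][0],P["box"][1],0]
def st(tag):
    s=manip.get_state(); print(tag,"t%.1f"%s["t"],s["ee_pos"].round(1),"F",s["ft_force"].round(1),"op %.1f"%s["opening"],"g %.0f"%s["grip_force"])
E
python3 - <<'E'
from h import *
tin=np.array([437.3,7.7]); yt=np.pi/2-0.17; yb=np.pi/2+P["box"][2]
manip.movep([*tin,110],down(yt)); manip.move_l([*tin,23],speed=120); st("at tin")
manip.set_gripper(40,50); st("grip")
manip.move_l([*tin,130],speed=200); st("lift")
manip.movep(B(0,0,150),down(yb)); 
manip.move_l(B(0,0,60),speed=150); manip.move_l(B(0,0,28),speed=60); st("in box")
manip.set_gripper(72); manip.move_l(B(0,0,150),speed=200)
manip.movep(B(-30,0,330),down(yb)); manip.wait(.2); st("up")
import pickle; c=cam("wrist"); pickle.dump(c,open("c2.pkl","wb"))
cv2.imwrite("pics/box2.png",cv2.resize(c[0][100:340,190:450],(650,600),interpolation=cv2.INTER_CUBIC))
R=rz(P["lid"][3])@ry(np.pi/6); h=R@[0,0,40]+P["lid"][:3]
for s in(1,-1):
    G=np.c_[-s*R[:,1],-s*R[:,0],-R[:,2]]; G=np.c_[np.cross(s*R[:,0],-R[:,2]),s*R[:,0],-R[:,2]]
    print(s,np.linalg.det(G),manip.inverse_kinematics(h,G),manip.inverse_kinematics(h+80*R[:,2],G),manip.inverse_kinematics(B(0,0,98),down(P["box"][2]+(0 if s>0 else np.pi))))
E
```

```text
at tin t6.5 [437.6   7.6  23.5] F [-0.6  0.   1.5] op 85.3 g 0
grip t7.0 [437.6   7.7  23.6] F [-2.1  0.5 14.7] op 49.7 g 50
lift t7.7 [437.    7.8 129.4] F [ 0.4 -0.3 -2.2] op 49.4 g 52
in box t10.1 [ 477.  -248.9   27.5] F [-2.5  1.6  2.1] op 49.6 g 53
up t12.2 [ 447.4 -247.   328.7] F [-0.3  0.8  0.1] op 71.6 g 0
1 1.0000000000000002 [-0.55521179  0.92423349  0.15556709  1.34766802 -0.23245675  1.40161936
 -0.11062452] [-0.54360131  0.91287576  0.17593216  1.1756831  -0.22933227  1.5852026
 -0.1235066 ] [ 0.1142459   0.64079124  0.3579687   1.96001454 -0.37689566  0.60545698
  0.65479029]
-1 1.0000000000000002 [-0.03018001  1.06143311 -0.86657861  1.31020835  0.47122606  1.53529556
  2.46558368] [-0.06567758  1.03188731 -0.86606676  1.13742843  0.43927209  1.70011651
  2.51209164] [-0.34591955  1.07324666  1.21798369  1.98059222 -1.20403057  1.08302418
 -1.75510872]
```

View pics/box2.png

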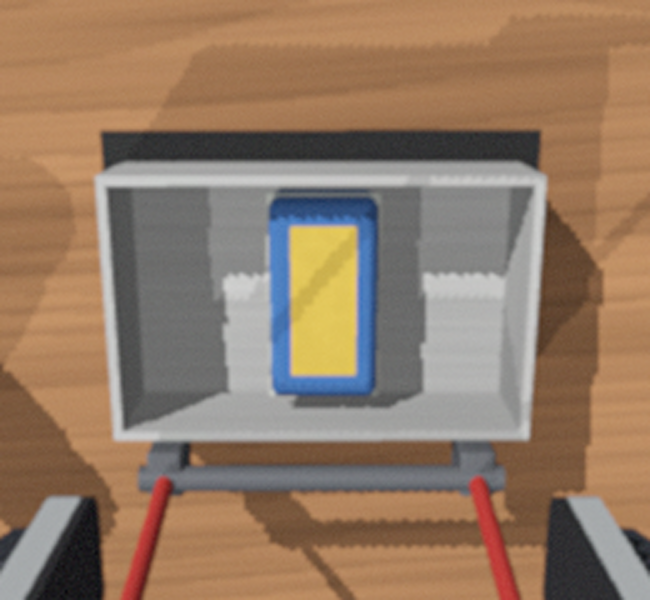

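The tin lies flat, right way up, and central in the box. The outer rim corners are at (97,176), (546,176), (529,439) and (114,440) in this crop, so I'll refine the box pose from them and then fetch the lid.

```bash
python3 - <<'E'
from h import *
import pickle
from scipy.optimize import least_squares
c=pickle.load(open("c2.pkl","rb"))
px=(np.array([(97,176),(546,176),(529,439),(114,440)])+.5)/2.5-.5+[190,100]
L=np.array([(-60,-95,58),(-60,95,58),(60,95,58),(60,-95,58.)])
def pr(X): q=(X-c[3])@c[2]@c[1].T; return q[:,:2]/q[:,2:]
f=least_squares(lambda v:(pr(L@rz(v[2]).T+[v[0],v[1],0])-px).ravel(),P["box"])
print("box old",P["box"].round(3),"new",f.x.round(3),"res",np.abs(f.fun).max())
bx=(f.x*2+P["box"])/3; np.savez("pose.npz",box=bx,lid=P["lid"]); print(bx.round(3))
R=rz(P["lid"][3])@ry(np.pi/6); h=R@[0,0,39]+P["lid"][:3]
G=np.c_[-R[:,1],R[:,0],-R[:,2]]; print(np.linalg.det(G))
manip.set_gripper(60,90)
manip.movep(h+80*R[:,2],G); manip.move_l(h,speed=100); st("at handle")
manip.set_gripper(8); st("grip")
manip.move_l(h+25*R[:,2],speed=80); p=h+25*R[:,2]; manip.move_l(p+[0,0,120],speed=150); st("lifted")
manip.wait(.1); cv2.imwrite("pics/lift.png",cv2.resize(np.hstack([manip.camera("wrist"),manip.camera("scene")]),(800,300)))
E
```

```text
box old [ 4.77482e+02 -2.49145e+02 -6.50000e-02] new [ 4.77420e+02 -2.49496e+02 -6.40000e-02] res 0.5154227295011822
[ 4.77441e+02 -2.49379e+02 -6.50000e-02]
-1.0Traceback (most recent call last):
  File "<stdin>", line 14, in <module>
  File "scipy/spatial/transform/_rotation.pyx", line 1143, in scipy.spatial.transform._rotation.Rotation.from_matrix
ValueError: Non-positive determinant (left-handed or null coordinate frame) in rotation matrix 0: [[ 0.21507379  0.8457585  -0.4882989 ]
 [-0.9765978   0.18625937 -0.1075369 ]
 [-0.         -0.5        -0.8660254 ]].
```

```bash
python3 - <<'E'
from h import *
R=rz(P["lid"][3])@ry(np.pi/6); h=R@[0,0,39]+P["lid"][:3]
G=np.c_[R[:,1],R[:,0],-R[:,2]]
manip.movep(h+80*R[:,2],G); manip.move_l(h,speed=100); st("at handle")
manip.set_gripper(8); st("grip")
p=h+25*R[:,2]; manip.move_l(p,speed=80); manip.move_l(p+[0,0,120],speed=150); st("lifted")
manip.wait(.1); cv2.imwrite("pics/lift.png",cv2.resize(np.hstack([manip.camera("wrist"),manip.camera("scene")]),(800,300)))
E
```

```text
at handle t15.4 [540.5 251.7 108.7] F [-0.5 -0.2  0.2] op 60.0 g 0
grip t15.9 [538.8 251.4 109.6] F [-11.   -4.5  18.3] op 12.1 g 90
lifted t17.3 [551.9 254.3 249. ] F [-0.4 -0.5 -3.8] op 12.2 g 88
```

View pics/lift.png

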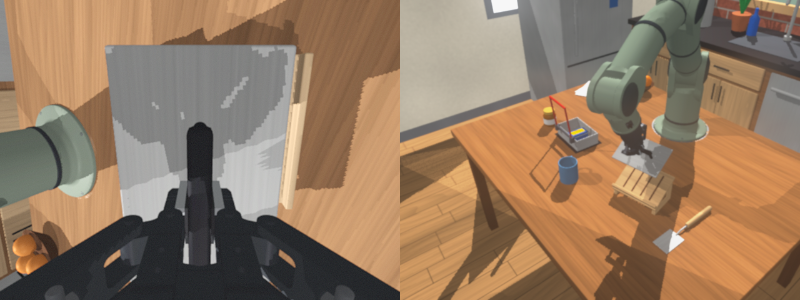

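The lid is held level in the gripper; its far corners are at about (106,47) and (297,45) in the left half. I'll measure its offset in the grip, then carry it over the box.

```bash
python3 - <<'E'
from h import *
i=manip.camera_info("wrist"); im=manip.camera("wrist"); cv2.imwrite("pics/held.png",im)
K=np.array([[i["fx"],0,i["cx"]],[0,i["fy"],i["cy"]],[0,0,1]]); T=i["T_tool_cam"]
c=(im,K,T[:3,:3],T[:3,3])
m=mask(im,(0,0,60),(180,45,255)); m[:60]=0; m[190:]=0; m[:,:150]=0; m[:,500:]=0
k=big(cv2.morphologyEx(m,cv2.MORPH_OPEN,np.ones((5,5))))[:,0]
rows=k[(k[:,0]>200)&(k[:,0]<440)&(k[:,1]<120)]
for lo,hi in((200,280),(360,440)):
    q=rows[(rows[:,0]>lo)&(rows[:,0]<hi)]; print("far edge tool",onplane(c,np.median(q,axis=0),33).round(1))
for r in(90,120,150,180):
    q=k[abs(k[:,1]-r)<2]; a,b=q[:,0].min(),q[:,0].max(); print(r,a,b,onplane(c,[(a,r),(b,r)],33).round(1).tolist())
s=manip.get_state(); 
manip.movep([500,-80,340],down(P["box"][2])); manip.movep(B(0,0,330),down(P["box"][2])); st("over box"); manip.wait(.2); print(manip.get_state()["moment"].round(2))
cv2.imwrite("pics/over.png",np.hstack([manip.camera("wrist"),manip.camera("scene")]))
E
```

```text
far edge tool [[ 94.6 -30.5  33. ]]
far edge tool [[94.6 31.6 33. ]]
90 170 472 [[88.1, -58.4, 33.0], [88.1, 60.3, 33.0]]
120 173 468 [[76.8, -58.5, 33.0], [76.9, 60.1, 33.0]]
150 176 465 [[65.1, -58.6, 33.0], [65.2, 60.3, 33.0]]
180 179 461 [[52.8, -58.8, 33.0], [52.8, 60.0, 33.0]]
over box t19.6 [ 477.9 -249.   329.4] F [-0.   0.9 -2.9] op 12.3 g 88
[ 0.05 -0.04 -0.  ]
```

```bash
python3 - <<'E'
from h import *
q=lambda z:B(-.8,.4,z)
manip.move_l(q(120),speed=150); st("pre")
for z in(108,103,100,98,97,96):
    manip.move_l(q(z),speed=25); st(z)
    if abs(manip.get_state()["ft_force"][2])>25: break
E
```

```text
pre t21.5 [ 477.  -249.1  120.7] F [ 0.6  0.4 -3.8] op 12.3 g 88
108 t22.1 [ 476.6 -249.   108. ] F [ 0.4 -0.6 -3.3] op 12.4 g 88
103 t22.4 [ 476.6 -248.9  102.9] F [-0.8 -0.7 -4.5] op 12.4 g 88
100 t22.7 [ 476.6 -248.9   99.9] F [ 0.6 -0.5 -3. ] op 12.6 g 88
98 t23.0 [ 476.6 -248.9   97.9] F [-0.1 -0.2 -3.3] op 12.4 g 88
97 t23.2 [ 476.6 -248.9   97. ] F [ 0.3  0.1 -3.2] op 12.9 g 88
96 t23.5 [ 476.7 -249.    96. ] F [ 0.  -0.  -3.1] op 12.6 g 88
```

```bash
python3 - <<'E'
from h import *
q=lambda z:B(-.8,.4,z)
for z in(95,94,93,92,91,90):
    manip.move_l(q(z),speed=20); st(z)
    if manip.get_state()["ft_force"][2]>5: break
manip.set_gripper(40); st("open")
manip.move_l(q(240),speed=150); manip.move_l(B(-40,0,330),speed=200); manip.wait(.2); st("up")
cv2.imwrite("pics/lid.png",cv2.resize(np.hstack([manip.camera("wrist"),manip.camera("scene")]),(800,300)))
E
```

```text
95 t23.7 [ 476.8 -249.    95.8] F [-3.2  3.6 16.6] op 12.4 g 91
open t24.1 [ 476.7 -249.    95. ] F [0.6 0.2 0.1] op 39.9 g 0
up t26.1 [ 437.5 -246.6  328.9] F [ 0.4 -0.1 -0.1] op 39.8 g 0
```

View pics/lid.png

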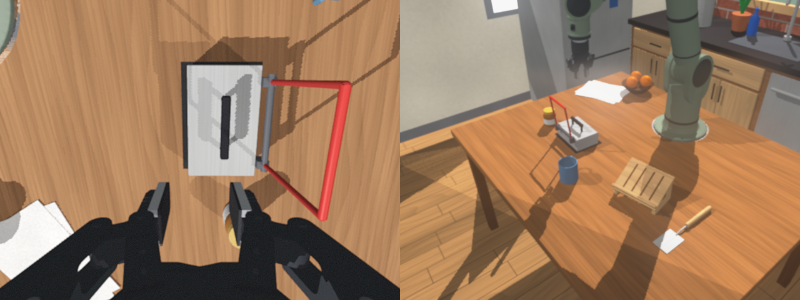

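The lid sits flush on the box and the bail stands open behind it. Next I grip the bail bar and swing it along its arc.

```bash
python3 - <<'E'
from h import *
bar=lambda a,dz=6:B(74-164*np.cos(a),0,69+164*np.sin(a)+dz)
R=down(P["box"][2]); print([manip.inverse_kinematics(bar(a),R) is not None for a in(1.69,1.2,.8,.4,.1,0)])
manip.set_gripper(50,30); manip.movep(bar(1.69,70),R); manip.move_l(bar(1.69),speed=100); st("at bar")
manip.set_gripper(4); st("grip")
for a in np.linspace(1.69,0.1,11)[1:]:
    manip.move_l(bar(a),speed=80); st("%.2f"%a)
    if np.linalg.norm(manip.get_state()["ft_force"])>50: break
E
```

```text
[True, True, True, True, True, True]
at bar t27.8 [ 570.9 -255.6  238.5] F [-0.2 -0.8  0.5] op 50.5 g 0
grip t28.3 [ 571.  -255.5  238.3] F [ 0.1 -0.1  5.7] op 8.8 g 29
1.53 t28.7 [ 545.3 -253.9  239.5] F [-0.1  0.7  9.3] op 8.8 g 30
1.37 t29.2 [ 519.5 -252.2  235.9] F [-0.5 -1.   4. ] op 8.5 g 30
1.21 t29.7 [ 494.3 -250.6  228.6] F [-1.3 -1.7  0.2] op 8.7 g 30
1.05 t30.2 [ 470.8 -249.   217.7] F [-0.6 -1.8 -0.7] op 8.5 g 30
0.90 t30.6 [ 449.3 -247.6  203.2] F [-1.3 -1.6  0.6] op 8.7 g 30
0.74 t31.1 [ 430.4 -246.4  185.2] F [ 0.4 -2.  -1.8] op 8.7 g 30
0.58 t31.6 [ 414.4 -245.3  164.5] F [ 1.5 -2.1 -1.3] op 8.9 g 30
0.42 t32.1 [ 401.8 -244.4  141.6] F [ 1.2 -1.5 -2.1] op 8.5 g 31
0.26 t32.5 [ 393.  -243.9  117.1] F [-0.  -0.2 -0.1] op 8.6 g 31
0.10 t33.0 [ 388.3 -243.5   91.5] F [-1.8 -0.1 -0.8] op 8.8 g 31
```

```bash
python3 - <<'E'
from h import *
q=lambda z:B(-90,0,z)
manip.set_gripper(26); manip.move_l(B(-89,0,135),speed=120); manip.set_gripper(0,40); st("shut")
manip.move_l(q(115),speed=80)
for z in range(112,80,-2):
    manip.move_l(q(z),speed=30); s=manip.get_state(); print(z,s["ee_pos"][2].round(1),s["ft_force"].round(1))
    if s["ft_force"][2]>18: break
manip.move_l(q(150),speed=120); manip.movep(B(-60,60,330),down(P["box"][2])); manip.wait(.3); st("up")
c=cam("wrist"); cv2.imwrite("pics/end_w.png",c[0]); t=manip.camera("top"); s=manip.camera("scene")
cv2.imwrite("pics/end.png",np.vstack([cv2.resize(np.hstack([c[0],t]),(800,300)),cv2.resize(s[110:290,160:480],(534,300))[:, :].copy() if 0 else np.hstack([cv2.resize(s[110:290,160:480],(533,300)),np.zeros((300,267,3),np.uint8)])]))
E
```

```text
shut t34.2 [ 388.5 -243.6  134.7] F [ 0.2 -0.1  0.1] op -0.2 g 0
112 112.1 [-0.4  0.5 -0.3]
110 110.0 [ 0.5 -0.2 -0.7]
108 107.9 [ 0.4 -0.4  0.1]
106 105.9 [ 0.1 -0.9  0.7]
104 103.9 [-0.8  0.3  0.1]
102 101.9 [ 0.3 -0.  -0.1]
100 99.9 [ 0.1 -0.7 -0.3]
98 97.9 [-0.   0.4  0.4]
96 95.9 [-0.3  0.6  0.4]
94 93.9 [ 0.7 -0.1 -0.5]
92 92.5 [-3.5  2.6 20. ]
up t39.1 [ 421.2 -185.9  329.4] F [ 1.   0.3 -0.3] op -0.0 g 0
```

View pics/end.png

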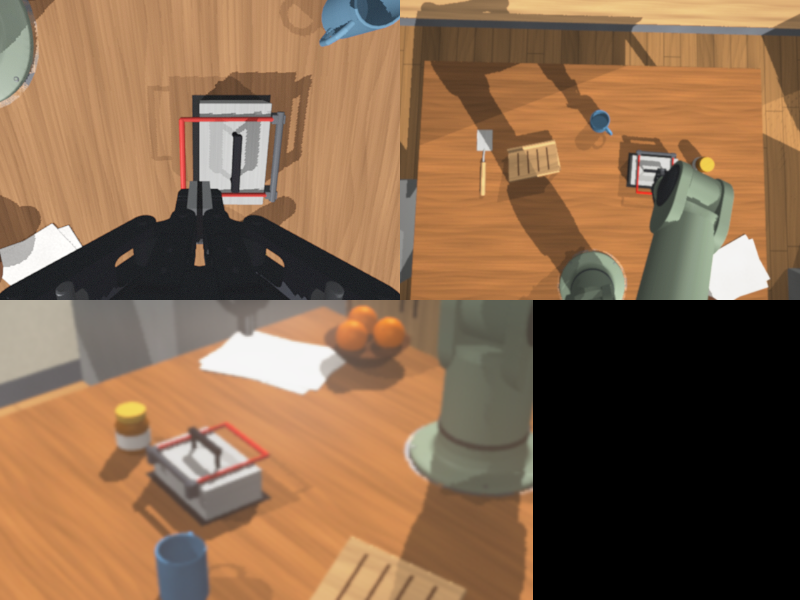

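The picture shows the lid seated, with the bail level over it and its bar in front of the box. The final press met a hard stop with the fingertips at about 73.5 mm, against an expected bar top of 74 mm. The mug, jar and spatula are where they started.

```bash
python3 -c "
from plant import manip
print(manip.close_job())"
```

```text
the job is handed in; nothing more can be done
None
```

The job is handed in at about 39 s on the robot's clock: the tin lies flat in the box, the lid is seated, the bail is pressed fully down to its stop, and the mug, jar and spatula were left alone.

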